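# Fit a spring channel nut into the jig's channel

## Task

Take the spring nut (the one with the flat wing handle) from the wooden rack, put its head lengthwise into the slot of the jig's channel about midway between the two stops, press it down against its spring and twist it ninety degrees so that its grooves catch the channel lips, then let go. It must be left standing upright, locked crosswise in the channel by its spring; press gently, never harder than 25 N, and leave the round-knobbed bolt and the other things on the bench as they are.

Things in the scene. Friction and masses are not known exactly. Their poses are not given: they have to be found in the camera images.
- nut_grip (a point): Spring nut (about 0.1 kg): steel head, 11 mm round stem, on top a flat black wing handle 30 mm long (along x), 12 mm thick (y), 30 mm tall (z). Point: the wing's centre, 55 mm above the head's underside. x also runs along the head's long side; z up the stem. A half turn makes no difference. It stands upright in a rack pocket; lift it straight up at least 35 mm to draw its foot out.
- nut_head (a point): Centre of the underside of the same nut's head, same axes. The head is a bar 36 mm long (x), 18 mm wide (y), 10 mm tall (from this point up). Two grooves run across its top (along y), 3 mm deep, 6 mm wide, 9 to 15 mm either side of the middle.
- foot_tip (a point): Where the end of the same nut's sprung foot, a 12 mm round pin under the head, is when free: 18 mm below nut_head (the point does not follow the pin). The pin can be pushed up 11 mm towards the head, the spring's force growing evenly from 0 to about 10 N (0.9 N per mm), and then it is solid.
- jig: Wooden jig board 300 x 150 x 18 mm, fixed on the bench; origin at the centre of its underside (bench level), x along the channel it carries, z up. An aluminium channel 260 mm long, 52 mm wide, 29 mm tall runs along the middle of the board over its x axis, open at the top by a slot 21 mm wide between two lips.
- slot (a point): Point fixed to the board, 68 mm above its origin, on the slot's centre line midway between the stops; axes of the board. The channel stands on jack screws: its top face lies anywhere from 18 mm below to 18 mm above this point, differs from start to start and is not measured: feel for it.
- stop_a (a point): Point fixed to the board, 75 mm along +x from slot, at one of two dark steel stops, each 24 mm long and 8 mm tall, lying across the channel's top. Inside, the channel is 46 mm wide, its floor 26 mm below its top face; the lips' edges, 2.5 mm thick, are turned down to 7 mm below the top face.
- stop_b (a point): The same at the other stop, 75 mm along -x. Depths of the head's underside below the channel's top face: 8 mm, foot meets the floor; over 17 mm, the head can turn (spring pressed 9 mm or more, about 8 N); 19 mm, foot solid (10 N), pushing on soon passes 25 N; 14 mm, head crosswise and caught, the lips' turned-down edges in its grooves.
- rack: Light wooden rack 200 x 44 x 30 mm, fixed; origin at the centre of its underside, x along it. Two pockets 40 x 22 mm, 45 mm either side of the origin along x: one holds the spring nut, the other the round-knobbed bolt (either may be in either). The heads lie along the rack's x, 8 mm deep in the pockets.
- bolt_mid (a point): Bystander: a like-headed bolt with a round black knob 32 mm in diameter instead of a wing, no foot, standing in the other pocket of the rack; point in the knob, 50 mm above its head's underside.
- goblet: Bystander: turned wooden goblet, 115 mm tall, 60 mm across, standing on the bench; origin at the centre of its foot's underside.
- clamp: Bystander: bar clamp lying on the bench, bar 280 mm along its x; origin under the bar's middle.
- offcut: Bystander: light wooden offcut 70 x 45 x 30 mm lying on the bench; origin at the centre of its underside.

How it is judged:
On the way:
1. the spring nut's head is down in the slot, lengthwise, about midway between the stops, pressed on its spring (z of nut_head in the frame of jig between 0.028 and 0.074 m and y of nut_head in the frame of jig between -0.003 and 0.003 m and x of nut_head in the frame of jig between -0.03 and 0.03 m and angle between the x axis of nut_head and the x axis of jig, either way round below 0.25 rad and contact force between nut and jig above 4 N), for 0.05 s.
At the end, for the whole second after the job is handed in: The nut stands untouched and at rest in the channel, head under the lips (underside 34-74 mm above the bench), within 25 mm of midway between the stops and 2.5 mm of the centre line, crosswise within 0.17 rad, upright within 0.09 rad, its spring pressing it to the channel (over 4 N) (z of nut_head in the frame of jig between 0.034 and 0.074 m and y of nut_head in the frame of jig between -0.0025 and 0.0025 m and x of nut_head in the frame of jig between -0.025 and 0.025 m and angle between the x axis of nut_head and the y axis of jig, either way round below 0.17 rad and angle between nut_head's own z axis and vertical below 0.09 rad and contact force between nut and jig above 4 N and linear speed of nut below 0.01 m/s and contact force between the fingers and nut below 0.1 N).
It fails at once if the nut is pushed against the jig or its channel with more than 25 N (contact force between nut and jig above 25 N).
It fails at once if the robot strikes the jig or its channel with more than 25 N (contact force between any of the fingers, the arm and jig above 25 N).
It fails at once if the round-knobbed bolt is moved or taken (distance of bolt_mid from where it was at the start of the episode above 0.02 m).
It fails at once if the goblet, clamp or offcut is disturbed (distance of any of goblet, clamp, offcut from where it was at the start of the episode above 0.02 m).
It also fails if it takes over 66 s, if anything falls off the work surface, if the arm or the gripper's body presses on something with over 40 N, if the wrist force passes 120 N, or if a joint passes its speed limit or range.

## Robot

A 6-joint arm with a two-finger parallel gripper is mounted at the origin on the work surface. World frame = base frame: x ahead of the robot, y to its left, z up, the work surface at z = 0. Lengths are in m, angles in rad, forces in N, time in s.
With the tool pointing down it reaches from about 0.375 to 0.975 m from the base axis. Payload 3.8 kg.
Tool frame: the origin (TCP) lies at the very end of the fingers, on their centre line; the grasp point (between the pads) lies 19 mm behind it; y points along the fingers, x is the direction in which the jaws open and shut, and the axes are right-handed (so a half turn about y gives the same grasp; the last joint's range is limited). The gripper opens to 88 mm and grips with 3 to 60 N. Pads are 18 mm wide; open, the fingers measure 123 mm over their backs; the gripper's body (75 mm by 187 mm) begins 45 mm behind the grasp point.
Start: joints at [1.202, 0.264, 1.604, -0, 1.274, -0.037], TCP at [0.22, 0.638, 0.239] pointing down, gripper open.
Joint ranges: [-2.63, 2.63], [-0.94, 2.18], [0.31, 2.57], [-1.31, 4.45], [0, 2.66], [-2.55, 2.55]. Speed limits (rad/s): [2.57, 2.57, 3.14, 3.14, 3.14, 3.14].

## Interface

Orientations are given as a unit quaternion [x, y, z, w].
In Python, from plant import env, vision, job gives the robot as it stands.
- The arm moves only by the tool step_arm, never from a script. Its argument "targets" is a list of rows, each an object with "translation": the shift along the tool's x, y, z in mm, a list of three; "turn": the turn, a rotation vector about the tool's x, y, z in degrees, a list of three; "hand": the opening, from 0 (shut) to 1 (fully open). In form: [{"translation": [x, y, z], "turn": [ax, ay, az], "hand": hand}, ...]. A call has 1 to 8 rows; each row shifts and turns the pose as measured when the row begins, along the tool's axes as they then stand; what a row does not reach is not made up. A row lasts 1/12 s, in which the tool goes at most 41.7 mm and 7.16 degrees, less where a joint would pass 70% of its speed; a pose out of reach is approached as far as the arm can. A call with a gripper value outside its range is refused whole. The fingers move at their own pace and stop on an object; "squeeze" is the grip in N (left out, the last holds). Time passes only in rows, so rows that do not move let the fingers close. It gives the time, the measured TCP pose, the force and the opening at its end, in the units of the state.
- env.get_obs(): the state, without advancing time (a new reading comes with each control period).
- vision.read_camera(name): name is "side" or "top"; returns (picture, depth): 420x560x3 uint8, red, green, blue; 420x560 float32, m along the optical axis (not along the pixel's ray), 0 where there is no reading.
- vision.calibration(name): a dict with "fx", "fy", "cx", "cy" (pixels), "dist_coeffs" ([k1, k2, p1, p2, k3] as OpenCV has them; the pictures are not rectified), "position" and "orientation" of the camera in the world. Camera axes: x right, y down, z forward; pixel columns grow to the right and rows downward; lengths in m; the calibration is good to about 2 mm. A picture is of the moment at which its call begins. calibration takes no time and is no camera call.
- job.job_done(): hands the job in, once; it reports no verdict.
The state is a dict: "time": time; "joint_pos": joint angles; "joint_vel": joint speeds; "joint_efforts": joint torques, N m; "tool_pos": TCP position; "ee_rot": TCP orientation; "wrist_force": force on the tool from outside, world axes, zero at the start; "wrist_torque": the same for the moment, N m; "width": opening from 0.0 (shut) to 1.0 (fully open).
Only numpy, scipy, OpenCV 4.12 (cv2) and the standard library are available. Lean on these libraries where they do the work, as an engineer would, in place of code of your own. Each camera call takes 0.05 s, during which the arm holds its last target. There are 200 camera calls.

## Working session

There is one attempt and no reset: what is moved stays moved. The work goes in short steps, Python scripts to look and compute and a tool call to move; the robot and the scene stay as the last step left them, time stands still between calls to the robot, and variables do not carry over. Pictures are saved under pics/ and viewed, about 8 in all and at most 12, crops included, and the job is handed in when it is done.

Besides the shell and the picture viewer there is one more tool, called after "Call:" in YAML: its name, and indented under it one key for each argument. step_arm: Moves the arm, as the interface text tells. Its arguments: {"type":"object","properties":{"targets":{"type":"array"},"squeeze":{"type":"number"}},"required":["targets"]}

```bash
mkdir -p pics; cat > h.py <<'E'
import numpy as np, cv2
from scipy.spatial.transform import Rotation as R
from plant import env, vision, job
def cal(n):
    c=vision.calibration(n); K=np.array([[c['fx'],0,c['cx']],[0,c['fy'],c['cy']],[0,0,1.]])
    return K,np.array(c['dist_coeffs'],float),np.array(c['position']),R.from_quat(c['orientation'])
def rays(n,uv):
    K,d,p,r=cal(n); q=cv2.undistortPoints(np.array(uv,float).reshape(-1,1,2),K,d)[:,0]
    return p,r.apply(np.c_[q,np.ones(len(q))])
def onz(n,uv,z):
    p,v=rays(n,uv); return p+v*((z-p[2])/v[:,2])[:,None]
def cloud(n,depth):
    h,w=depth.shape; uu,vv=np.meshgrid(np.arange(w),np.arange(h))
    p,v=rays(n,np.c_[uu.ravel(),vv.ravel()])
    return (p+v*depth.reshape(-1,1)).reshape(h,w,3)
E
python3 - <<'E'
from h import *
for n in ('top','side'):
    im,d=vision.read_camera(n); cv2.imwrite(f'pics/{n}0.png',im[...,::-1]); np.save(f'{n}0.npy',d)
    c=vision.calibration(n); print(n,c, (d>0).mean())
print(env.get_obs())
E
```

```text
top {'fx': 520.9897400066372, 'fy': 520.9897400066372, 'cx': 287.14150593032537, 'cy': 205.8460804022418, 'dist_coeffs': array([-0.00299042,  0.        ,  0.        ,  0.        ,  0.        ]), 'position': array([ 0.49135298, -0.07066836,  1.24028134]), 'orientation': array([ 0.71358738, -0.69867501,  0.03957888, -0.03286036])} 0.9960544217687075
side {'fx': 443.2684542421516, 'fy': 443.2684542421516, 'cx': 278.28590597135064, 'cy': 207.8673258007749, 'dist_coeffs': array([0.03251481, 0.        , 0.        , 0.        , 0.        ]), 'position': array([ 0.21643211, -0.56069567,  0.67648124]), 'orientation': array([ 0.86632417, -0.31038562,  0.12539517, -0.37070103])} 0.9959268707482993
{'time': 0.1, 'joint_pos': array([ 1.20207507e+00,  2.64689571e-01,  1.60521806e+00, -4.04799248e-06,
        1.27374654e+00, -3.68835840e-02]), 'joint_vel': array([ 1.39387492e-03,  4.25077321e-05, -3.89122307e-03, -4.48470696e-04,
       -4.33623109e-04,  6.48039613e-04]), 'joint_efforts': array([ 8.83922658e-04, -5.03622222e+01, -3.58072329e+01,  7.32539222e-02,
        2.32853182e-02, -7.01256772e-05]), 'tool_pos': array([0.21966024, 0.63757136, 0.23751508]), 'ee_rot': array([ 0.57611442,  0.40994645, -0.41116219, -0.57531011]), 'wrist_force': array([0.21631152, 0.69325964, 0.54964617]), 'wrist_torque': array([ 0.06003231, -0.00720634, -0.01027383]), 'width': 1.0010199332926921}
```

View pics/top0.png

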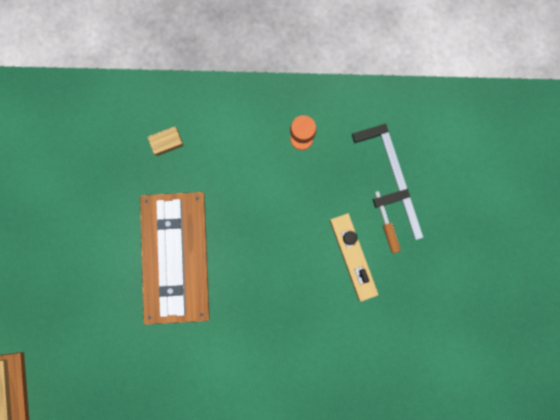

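View pics/side0.png

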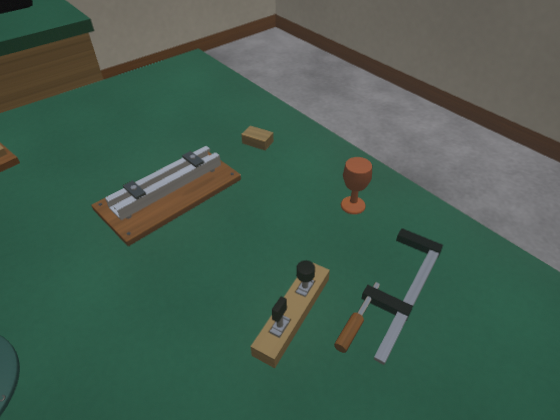

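The top view shows the jig at about (174,257) with its stops at (168,224) and (171,291). The rack is at (355,257), with the wing at (363,276) and the knob at (350,238). In the side view the wing is at (280,308), the knob at (306,270) and the stops at (134,189) and (193,159).

```bash
cat > m.py <<'E'
from h import *
im={n:cv2.imread(f'pics/{n}0.png') for n in('top','side')}; D={n:np.load(f'{n}0.npy') for n in im}
def blob(n,box,thr=60):
    x0,y0,x1,y1=box; g=im[n][y0:y1,x0:x1].max(2); m=(g<thr).astype(np.uint8)
    k,l,s,c=cv2.connectedComponentsWithStats(m); i=1+np.argmax(s[1:,4]); ys,xs=np.where(l==i)
    pts=np.c_[xs+x0,ys+y0]; return pts,cv2.minAreaRect(pts.astype(np.float32))
def tri(a,b):
    p,v=rays('top',[a]);q,w=rays('side',[b]); v=v[0];w=w[0]
    s=np.linalg.lstsq(np.c_[v,-w],q-p,rcond=None)[0]; A=p+s[0]*v;B=q+s[1]*w
    return (A+B)/2,np.linalg.norm(A-B)
for nm,bt,bs in (('wing',(350,263,376,290),(268,294,294,322)),('knob',(338,226,362,250),(292,256,320,284)),
                 ('stopA',(155,215,186,232),(178,148,208,170)),('stopB',(155,283,188,300),(120,178,150,202))):
    a,ra=blob('top',bt);b,rb=blob('side',bs)
    print(nm,'top',len(a),ra,'side',len(b),rb)
    print('   tri',*tri(a.mean(0),b.mean(0)),'side mean',b.mean(0))
    for n,p in(('top',a),('side',b)): 
        C=cloud(n,D[n])[p[:,1],p[:,0]]; print('   depth',n,np.median(C,0),C[:,2].min(),C[:,2].max())
hsv=cv2.cvtColor(im['top'],cv2.COLOR_BGR2HSV)
def reg(box,lo,hi):
    x0,y0,x1,y1=box; m=np.zeros(hsv.shape[:2],np.uint8); m[y0:y1,x0:x1]=cv2.inRange(hsv,lo,hi)[y0:y1,x0:x1]
    c=max(cv2.findContours(m,0,1)[0],key=cv2.contourArea); return cv2.minAreaRect(c)
for nm,box,lo,hi,z in(('rack',(325,205,383,308),(12,60,100),(30,255,255),.03),('board',(130,180,220,335),(0,60,50),(22,255,255),.018),('chan',(145,190,200,325),(0,0,170),(180,60,255),.068)):
    r=reg(box,lo,hi); P=onz('top',cv2.boxPoints(r),z); e=[P[1]-P[0],P[2]-P[1]]
    L=max(e,key=np.linalg.norm); print(nm,r,P.mean(0),[np.linalg.norm(x) for x in e],'yaw',np.degrees(np.arctan2(L[1],L[0])))
C=cloud('top',D['top']); 
for u,v in((164,257),(178,257),(170,257),(148,257),(200,257),(300,300),(356,262)): print((u,v),C[v,u])
for u,v in((150,185),(165,172),(180,175)):print('side',cloud('side',D['side'])[v,u])
cv2.imwrite('pics/c1.png',np.hstack([cv2.resize(im['top'][185:330,130:215],None,fx=4,fy=4,interpolation=2),cv2.resize(im['side'][255:365,245:335],None,fx=4.5,fy=580/110,interpolation=2)]))
E
python3 m.py
```

```text
wing top 22 ((361.7413635253906, 276.1034240722656), (10.770329475402832, 2.414039373397827), 68.19859313964844) side 241 ((278.60003662109375, 308.8000183105469), (11.62755298614502, 24.149534225463867), 26.56505012512207)
   tri [ 0.45928088 -0.25002639  0.07425609] 0.0007662545232694826 side mean [278.65560166 309.21576763]
   depth top [ 0.45932766 -0.2482289   0.08699081] 0.056277173644071254 0.09111674514951651
   depth side [ 0.45489475 -0.25572974  0.08829684] -0.0010000092396420523 0.6764812369365414
knob top 3 ((344.0, 238.0), (2.0, 0.0), -90.0) side 319 ((305.1584167480469, 271.4158630371094), (17.51265525817871, 21.4928035736084), 5.710593223571777)
   tri [ 0.5449533  -0.21249     0.06390363] 0.006664895816003131 side mean [305.09717868 270.90909091]
   depth top [ 0.54133799 -0.207956    0.0851592 ] 0.08512546409221056 0.0858730509995449
   depth side [ 0.53793843 -0.22400503  0.08444965] -0.001963543539031831 0.6764812369365414Traceback (most recent call last):
  File "m.py", line 13, in <module>
    a,ra=blob('top',bt);b,rb=blob('side',bs)
         ~~~~^^^^^^^^^^
  File "m.py", line 5, in blob
    k,l,s,c=cv2.connectedComponentsWithStats(m); i=1+np.argmax(s[1:,4]); ys,xs=np.where(l==i)
                                                     ~~~~~~~~~^^^^^^^^^
    return _wrapfunc(a, 'argmax', axis=axis, out=out, **kwds)
    return bound(*args, **kwds)
ValueError: attempt to get argmax of an empty sequence
```

```bash
sed -i "s/a,ra=blob('top',bt)/a,ra=blob('top',bt,95)/; s/b,rb=blob('side',bs)/b,rb=blob('side',bs,70)/" m.py; python3 m.py
```

```text
wing top 68 ((363.137939453125, 275.8448181152344), (12.4415864944458, 5.942250728607178), 68.19859313964844) side 255 ((278.7000427246094, 308.60003662109375), (12.521980285644531, 24.59674835205078), 26.56505012512207)
   tri [ 0.45883519 -0.25230265  0.07768565] 0.0009424172455934498 side mean [278.78431373 309.17647059]
   depth top [ 0.45891908 -0.25076535  0.09079369] 0.05067054463033305 0.09857926888593438
   depth side [ 0.45606791 -0.25541485  0.08769429] -0.0016736617872188386 0.6764812369365414
knob top 134 ((349.5, 237.5), (11.0, 13.0), 90.0) side 343 ((305.0, 271.5), (23.0, 18.0), 90.0)
   tri [ 0.54206796 -0.22158436  0.07579031] 0.0018830470926887617 side mean [305.08746356 271.        ]
   depth top [ 0.541889   -0.22098099  0.08548035] 0.0721176593888655 0.09184343473283052
   depth side [ 0.5387478  -0.22362541  0.0842442 ] -0.001963543539031831 0.6764812369365414Traceback (most recent call last):
  File "m.py", line 13, in <module>
    a,ra=blob('top',bt,95);b,rb=blob('side',bs,70)
         ~~~~^^^^^^^^^^^^^
  File "m.py", line 5, in blob
    k,l,s,c=cv2.connectedComponentsWithStats(m); i=1+np.argmax(s[1:,4]); ys,xs=np.where(l==i)
                                                     ~~~~~~~~~^^^^^^^^^
    return _wrapfunc(a, 'argmax', axis=axis, out=out, **kwds)
    return bound(*args, **kwds)
ValueError: attempt to get argmax of an empty sequence
```

```bash
sed -i "s/bt,95)/bt,150 if 'stop' in nm else 95)/; s/bs,70)/bs,90 if 'stop' in nm else 70)/" m.py; python3 m.py|tail -n +9
```

```text
stopA top 197 ((169.5, 223.5), (11.0, 25.0), 90.0) side 181 ((192.05999755859375, 158.42001342773438), (21.80000114440918, 11.0), 36.869895935058594)
   tri [0.56476555 0.18467417 0.063101  ] 0.0034700991897949683 side mean [192.44198895 159.16022099]
   depth top [0.56598532 0.18032148 0.06465692] 0.035618770301059755 0.07423457911682929
   depth side [0.56326371 0.18413064 0.06394459] -0.0007282340623895323 0.06796164138369487
stopB top 216 ((171.5, 289.5), (13.0, 25.0), 90.0) side 226 ((133.7529296875, 189.21177673339844), (21.909976959228516, 13.666618347167969), 49.398704528808594)
   tri [0.41607966 0.17269329 0.06368448] 0.0035640904917279468 side mean [133.74778761 189.74336283]
   depth top [0.41798514 0.16925052 0.06478011] 0.035294485430510836 0.07036869990471506
   depth side [0.41456293 0.17199921 0.06390543] -0.002083452642065331 0.06737962351089022
rack ((353.6642150878906, 257.0766296386719), (87.05903625488281, 20.162839889526367), 70.01689147949219) [ 0.50078961 -0.23710058  0.03      ] [np.float64(0.047276563584156425), np.float64(0.20013033348076742)] yaw -159.485
[... 222 characters left out ...]
aw -175.61942642871588
chan ((169.7965850830078, 256.99072265625), (57.44070816040039, 24.331872940063477), 88.21009063720703) [0.49184508 0.17925165 0.068     ] [np.float64(0.05452632602425532), np.float64(0.12791069225385396)] yaw -175.85482507375409
(164, 257) [0.49120181 0.19512773 0.05472845]
(178, 257) [0.49185491 0.1625385  0.05989066]
(170, 257) [0.49148529 0.18669811 0.03076849]
(148, 257) [0.49042756 0.23960301 0.02168446]
(200, 257) [0.49293274 0.11949005 0.01895128]
(300, 300) [ 0.39731548 -0.1159242   0.00065248]
(356, 262) [ 0.48884991 -0.24259441  0.03174606]
side [0.45999495 0.20443119 0.03091337]
side [0.4978959  0.19680019 0.05304549]
side [0.51608688 0.16127607 0.05735581]
```

View pics/c1.png

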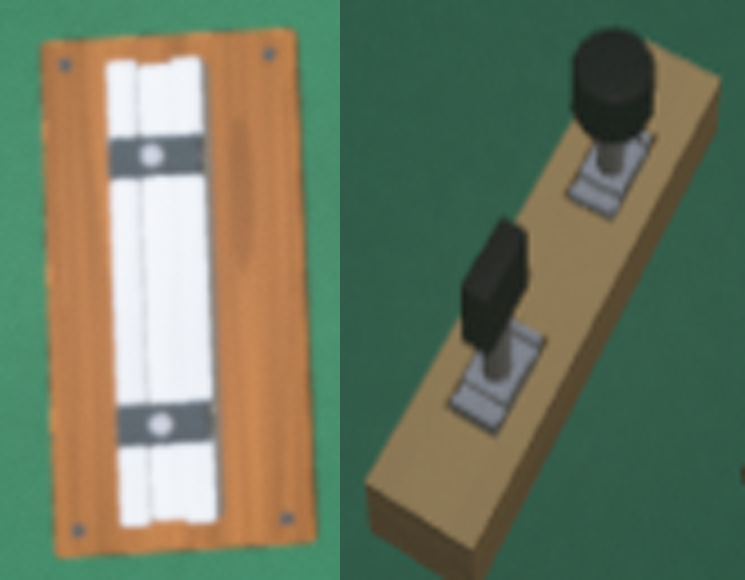

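The crop shows the wing's nut in the near-side pocket at (495,320), with its wing along the rack, and the channel between its two stops. Rack geometry and triangulation agree to 1 mm on wing (0.459,-0.252,0.077). The slot is near (0.492,0.181) with yaw 4.4°.

```bash
cat > plan.py <<'E'
import sys
from h import *
# usage: plan x y z yaw_of_jaw(deg, mod 180 nearest)
def plan(x,y,z,yaw,wrap=True):
    o=env.get_obs(); r=R.from_quat(o['ee_rot']); M=r.as_matrix()
    cur=np.degrees(np.arctan2(M[1,0],M[0,0])); d=yaw-cur
    if wrap: d=(d+90)%180-90
    t=np.radians(cur+d); X=np.array([np.cos(t),np.sin(t),0]); Y=np.array([0,0,-1.]); 
    G=R.from_matrix(np.c_[X,Y,np.cross(X,Y)])
    rv=np.degrees((r.inv()*G).as_rotvec()); e=np.array([x,y,z])-o['tool_pos']
    print('t',round(o['time'],2),'pos',o['tool_pos'].round(4),'jaw yaw',cur.round(2),'q',o['joint_pos'].round(2),'F',o['wrist_force'].round(2),'w',round(o['width'],3))
    print('shift tool mm',(M.T@e*1e3).round(1),'turn deg',rv.round(2)); return
if __name__=='__main__': plan(*map(float,sys.argv[1:5]),wrap=len(sys.argv)<6)
E
python3 plan.py 0.4587 -0.2526 0.20 110.5; python3 -c "
from h import *;print(R.from_quat(env.get_obs()['ee_rot']).as_matrix().round(3))"
```

```text
t 0.1 pos [0.2197 0.6376 0.2375] jaw yaw 70.99 q [ 1.2   0.26  1.61 -0.    1.27 -0.04] F [0.22 0.69 0.55] w 1.001
shift tool mm [-763.7   39.1 -516. ] turn deg [ -0.04 -39.51  -0.11]
[[ 0.326 -0.001 -0.945]
 [ 0.945 -0.002  0.326]
 [-0.002 -1.     0.   ]]
```

Call:
step_arm:
  targets:
    - {"translation":[-22.9,0,-32.6],"turn":[0,7,0],"hand":0.6}
    - {"translation":[-26.6,0,-29.6],"turn":[0,7,0],"hand":0.6}
    - {"translation":[-30,0,-26.2],"turn":[0,7,0],"hand":0.6}
    - {"translation":[-33,0,-22.4],"turn":[0,7,0],"hand":0.6}
    - {"translation":[-35.5,0,-18.2],"turn":[0,7,0],"hand":0.6}
    - {"translation":[-37.4,0,-13.8],"turn":[0,7,0],"hand":0.6}
    - {"translation":[-38.8,0,-9.1],"turn":[0,7,0],"hand":0.6}
    - {"translation":[-39.6,0,-4.3],"turn":[0,7,0],"hand":0.6}

```text
time: 0.77
tool_pos: [0.1584, 0.3657, 0.2304]
ee_rot: [0.705, 0.083, -0.085, -0.699]
wrist_force: [-1.0, -0.4, -0.6]
width: 0.603
```

```bash
python3 plan.py 0.4587 -0.2526 0.18 -69.5 n
```

```text
t 0.77 pos [0.1584 0.3657 0.2304] jaw yaw 13.68 q [ 1.1  -0.27  2.15 -0.    1.27  0.86] F [-0.99 -0.37 -0.65] w 0.603
shift tool mm [ 145.8   54.9 -671.4] turn deg [ 0.54 83.18  0.11]
```

Call:
step_arm:
  targets:
    - {"translation":[31,0,-25],"turn":[0,0,0],"hand":0.6}
    - {"translation":[31,0,-25],"turn":[0,0,0],"hand":0.6}
    - {"translation":[31,0,-25],"turn":[0,0,0],"hand":0.6}
    - {"translation":[31,0,-25],"turn":[0,0,0],"hand":0.6}
    - {"translation":[31,0,-25],"turn":[0,0,0],"hand":0.6}
    - {"translation":[31,0,-25],"turn":[0,0,0],"hand":0.6}
    - {"translation":[31,0,-25],"turn":[0,0,0],"hand":0.6}
    - {"translation":[31,0,-25],"turn":[0,0,0],"hand":0.6}

```text
time: 1.43
tool_pos: [0.4335, 0.2318, 0.2263]
ee_rot: [0.702, 0.092, -0.099, -0.699]
wrist_force: [-0.6, 1.5, 0.2]
width: 0.6
```

Call:
step_arm:
  targets:
    - {"translation":[0,0,-41],"turn":[0,0,0],"hand":0.6}
    - {"translation":[0,0,-41],"turn":[0,0,0],"hand":0.6}
    - {"translation":[0,0,-41],"turn":[0,0,0],"hand":0.6}
    - {"translation":[0,0,-41],"turn":[0,0,0],"hand":0.6}
    - {"translation":[0,0,-41],"turn":[0,0,0],"hand":0.6}
    - {"translation":[0,0,-41],"turn":[0,0,0],"hand":0.6}
    - {"translation":[0,0,-41],"turn":[0,0,0],"hand":0.6}
    - {"translation":[0,0,-41],"turn":[0,0,0],"hand":0.6}

```text
time: 2.1
tool_pos: [0.5252, -0.0887, 0.2235]
ee_rot: [0.702, 0.092, -0.1, -0.7]
wrist_force: [1.1, 0.3, 0.2]
width: 0.599
```

```bash
python3 plan.py 0.4587 -0.2526 0.18 -69.5 n
```

```text
t 2.1 pos [ 0.5252 -0.0887  0.2235] jaw yaw 15.62 q [-0.21  0.01  1.92 -0.01  1.22 -0.48] F [1.11 0.33 0.2 ] w 0.599
shift tool mm [-107.6   45.  -139.8] turn deg [ 0.58 85.12 -0.52]
```

Call:
step_arm:
  targets:
    - {"translation":[-21.5,9,-28],"turn":[0,0,0],"hand":0.6}
    - {"translation":[-21.5,9,-28],"turn":[0,0,0],"hand":0.6}
    - {"translation":[-21.5,9,-28],"turn":[0,0,0],"hand":0.6}
    - {"translation":[-21.5,9,-28],"turn":[0,0,0],"hand":0.6}
    - {"translation":[-21.5,9,-28],"turn":[0.6,0,-0.5],"hand":0.6}
    - {"translation":[0,0,0],"turn":[0,7.1,0],"hand":0.6}
    - {"translation":[0,0,0],"turn":[0,7.1,0],"hand":0.6}
    - {"translation":[0,0,0],"turn":[0,7.1,0],"hand":0.6}

```text
time: 2.77
tool_pos: [0.4535, -0.2702, 0.175]
ee_rot: [-0.703, 0.042, -0.036, 0.709]
wrist_force: [0.1, 0.3, 1.2]
width: 0.599
```

Call:
step_arm:
  targets:
    - {"translation":[0,0,0],"turn":[0,7.1,0],"hand":0.6}
    - {"translation":[0,0,0],"turn":[0,7.1,0],"hand":0.6}
    - {"translation":[0,0,0],"turn":[0,7.1,0],"hand":0.6}
    - {"translation":[0,0,0],"turn":[0,7.1,0],"hand":0.6}
    - {"translation":[0,0,0],"turn":[0,7.1,0],"hand":0.6}
    - {"translation":[0,0,0],"turn":[0,7.1,0],"hand":0.6}
    - {"translation":[0,0,0],"turn":[0,7.1,0],"hand":0.6}
    - {"translation":[0,0,0],"turn":[0,7.1,0],"hand":0.6}

```text
time: 3.43
tool_pos: [0.449, -0.2699, 0.17]
ee_rot: [-0.6, 0.379, -0.365, 0.603]
wrist_force: [1.0, -0.1, 0.4]
width: 0.604
```

```bash
python3 plan.py 0.4587 -0.2526 0.10 -69.5 n
```

```text
t 3.43 pos [ 0.449  -0.2699  0.17  ] jaw yaw -63.49 q [-0.59  0.05  1.99  0.    1.13  0.52] F [ 0.99 -0.07  0.44] w 0.604
shift tool mm [-9.9 70.1 16.9] turn deg [ 0.47  6.02 -1.03]
```

Call:
step_arm:
  targets:
    - {"translation":[-9.9,0,16.9],"turn":[0.5,6,-1],"hand":0.6}
    - {"translation":[0,30,0],"turn":[0,0,0],"hand":0.6}
    - {"translation":[0,30,0],"turn":[0,0,0],"hand":0.6}
    - {"translation":[0,0,0],"turn":[0,0,0],"hand":0.6}

```text
time: 3.77
tool_pos: [0.4611, -0.2538, 0.1098]
ee_rot: [-0.578, 0.405, -0.408, 0.579]
wrist_force: [-0.9, 0.3, -0.1]
width: 0.598
```

```bash
python3 plan.py 0.4587 -0.2526 0.058 -69.5 n
```

```text
t 3.77 pos [ 0.4611 -0.2538  0.1098] jaw yaw -70.23 q [-0.55  0.1   2.05  0.    0.99  0.67] F [-0.88  0.28 -0.1 ] w 0.598
shift tool mm [-2.2 51.8 -2. ] turn deg [-0.19 -0.73  0.2 ]
```

Call:
step_arm:
  targets:
    - {"translation":[-2.2,18,-2],"turn":[-0.2,-0.7,0.2],"hand":0.6}
    - {"translation":[0,18,0],"turn":[0,0,0],"hand":0.6}
    - {"translation":[0,16,0],"turn":[0,0,0],"hand":0.6}
    - {"translation":[0,0,0],"turn":[0,0,0],"hand":0.6}

```text
time: 4.1
tool_pos: [0.4582, -0.2523, 0.0578]
ee_rot: [0.581, -0.403, 0.402, -0.581]
wrist_force: [-0.6, 0.7, -0.1]
width: 0.601
```

```bash
python3 plan.py 0.4587 -0.2526 0.058 -69.5 n
```

```text
t 4.1 pos [ 0.4582 -0.2523  0.0578] jaw yaw -69.43 q [-0.55  0.17  2.09 -0.    0.89  0.66] F [-0.62  0.71 -0.1 ] w 0.601
shift tool mm [ 0.5 -0.2  0.3] turn deg [ 0.09  0.07 -0.09]
```

Call:
step_arm:
  targets:
    - {"translation":[0,0,0],"turn":[0,0,0],"hand":0.3}
    - {"translation":[0,0,0],"turn":[0,0,0],"hand":0.3}
    - {"translation":[0,0,0],"turn":[0,0,0],"hand":0.1}
    - {"translation":[0,0,0],"turn":[0,0,0],"hand":0.1}
    - {"translation":[0,0,0],"turn":[0,0,0],"hand":0.0}
    - {"translation":[0,0,0],"turn":[0,0,0],"hand":0.0}
    - {"translation":[0,0,0],"turn":[0,0,0],"hand":0.0}
    - {"translation":[0,0,0],"turn":[0,0,0],"hand":0.0}
  squeeze: 40

```text
time: 4.77
tool_pos: [0.4611, -0.2541, 0.0645]
ee_rot: [-0.581, 0.401, -0.404, 0.581]
wrist_force: [-0.2, -0.5, -1.1]
width: 0.134
```

```bash
python3 plan.py 0.4587 -0.2526 0.098 -69.5 n
```

```text
t 4.77 pos [ 0.4611 -0.2541  0.0645] jaw yaw -69.46 q [-0.55  0.16  2.08  0.    0.9   0.66] F [-0.21 -0.55 -1.09] w 0.134
shift tool mm [ -2.1 -33.5  -1.6] turn deg [-0.16  0.04  0.17]
```

Call:
step_arm:
  targets:
    - {"translation":[0,-20,0],"turn":[0,0,0],"hand":0.0}
    - {"translation":[0,-25,0],"turn":[0,0,0],"hand":0.0}
    - {"translation":[0,-35,0],"turn":[0,0,0],"hand":0.0}
    - {"translation":[0,-35,0],"turn":[0,0,0],"hand":0.0}
    - {"translation":[0,0,0],"turn":[0,0,0],"hand":0.0}

```text
time: 5.18
tool_pos: [0.4576, -0.2522, 0.1797]
ee_rot: [0.581, -0.405, 0.401, -0.581]
wrist_force: [1.0, -0.5, -0.7]
width: 0.125
```

```bash
python3 plan.py 0.492 0.1814 0.18 -85.6 n; python3 - <<'E'
from h import *
im,d=vision.read_camera('side'); np.save('side1.npy',d); im=im[...,::-1]
cv2.imwrite('pics/s1.png',im)
a=cv2.resize(im[190:370,190:370],None,fx=3,fy=3,interpolation=2); cv2.imwrite('pics/s1c.png',a)
E
python3 plan.py 0.492 0.1814 0.18 -85.6 n
```

```text
t 5.18 pos [ 0.4576 -0.2522  0.1797] jaw yaw -69.44 q [-0.55  0.02  1.99 -0.    1.13  0.66] F [ 1.02 -0.53 -0.71] w 0.125
shift tool mm [-393.9    0.7  184.5] turn deg [ 0.25 16.16 -0.21]
t 5.23 pos [ 0.4563 -0.2515  0.1769] jaw yaw -69.44 q [-0.55  0.03  1.99 -0.    1.13  0.66] F [ 0.52  0.19 -2.16] w 0.131
shift tool mm [-392.8   -1.5  185.4] turn deg [ 0.39 16.16 -0.34]
```

View pics/s1c.png

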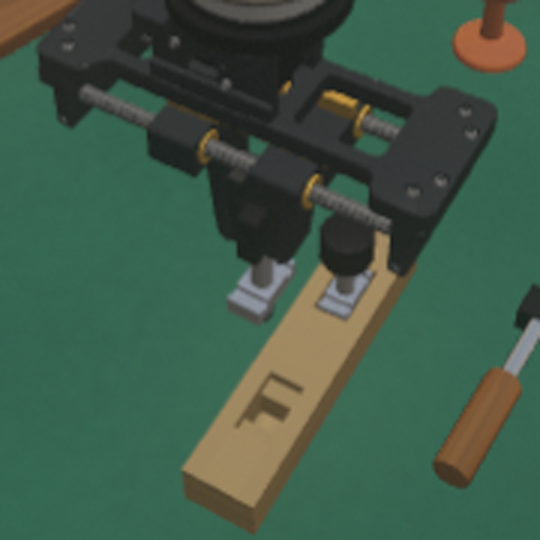

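The nut hangs upright in the jaws (head at crop (262,290)) and its pocket is empty. The bolt is undisturbed. The pose readings look noisy, so I'll quantify that.

```bash
cat > avg.py <<'E'
from h import *
import sys
def avg(n=10,cam='top'):
    P=[];F=[];Y=[];Z=[]
    for i in range(n):
        im,d=vision.read_camera(cam); o=env.get_obs(); M=R.from_quat(o['ee_rot']).as_matrix()
        P.append(o['tool_pos']);F.append(o['wrist_force']);Y.append(np.degrees(np.arctan2(M[1,0],M[0,0]))); Z.append(M[:,1])
    P=np.array(P);F=np.array(F)
    print('t',round(o['time'],2),'pos',P.mean(0).round(4),'sd',P.std(0).round(4),'F',F.mean(0).round(2),'sd',F.std(0).round(2),'yaw',np.mean(Y).round(2),'sd',np.std(Y).round(2),'fing',np.mean(Z,0).round(4),'w',round(o['width'],3))
    return P.mean(0),F.mean(0),np.mean(Y),im,d
if __name__=='__main__': avg(int(sys.argv[1]))
E
python3 avg.py 8
```

```text
t 5.63 pos [ 0.453  -0.2494  0.1714] sd [0.0008 0.0005 0.0013] F [-0.34 -0.25 -1.07] sd [0.52 0.55 0.34] yaw -69.45 sd 0.0 fing [-0.0166  0.0098 -0.9998] w 0.132
```

```bash
python3 - <<'E'
from h import *
for i in range(6):
    vision.read_camera('top'); o=env.get_obs(); M=R.from_quat(o['ee_rot']).as_matrix()
    print(o['time'].__round__(2),o['tool_pos'].round(4),o['joint_pos'].round(4),o['joint_vel'].round(3),M[:,1].round(4))
E
```

```text
5.68 [ 0.4531 -0.2494  0.1712] [-5.5120e-01  3.2000e-02  1.9978e+00 -4.0000e-04  1.1316e+00  6.6090e-01] [ 0.001 -0.005 -0.007 -0.001 -0.    -0.002] [-0.0171  0.0101 -0.9998]
5.73 [ 0.4532 -0.2495  0.1715] [-5.5120e-01  3.1800e-02  1.9975e+00 -3.0000e-04  1.1317e+00  6.6090e-01] [-0.    -0.005 -0.007 -0.001 -0.     0.   ] [-0.0167  0.0099 -0.9998]
5.78 [ 0.4534 -0.2496  0.1718] [-5.5120e-01  3.1500e-02  1.9972e+00 -3.0000e-04  1.1317e+00  6.6090e-01] [ 0.001 -0.004 -0.004 -0.     0.     0.001] [-0.0162  0.0096 -0.9998]
5.83 [ 0.4535 -0.2497  0.172 ] [-5.5110e-01  3.1300e-02  1.9970e+00 -3.0000e-04  1.1318e+00  6.6100e-01] [-0.    -0.005 -0.004 -0.     0.001  0.001] [-0.0159  0.0094 -0.9998]
5.88 [ 0.4536 -0.2498  0.1722] [-5.5120e-01  3.1100e-02  1.9968e+00 -3.0000e-04  1.1318e+00  6.6090e-01] [-0.    -0.002 -0.002  0.003  0.002  0.001] [-0.0156  0.0092 -0.9998]
5.93 [ 0.4537 -0.2498  0.1723] [-5.5120e-01  3.0900e-02  1.9966e+00 -3.0000e-04  1.1318e+00  6.6090e-01] [-0.001 -0.004 -0.    -0.001  0.     0.002] [-0.0153  0.0091 -0.9998]
```

Call:
step_arm:
  targets:
    - {"translation":[-20,0,9.5],"turn":[0,0,0],"hand":0.0}
    - {"translation":[-33,0,15.8],"turn":[0,0,0],"hand":0.0}
    - {"translation":[-33,0,15.8],"turn":[0,0,0],"hand":0.0}
    - {"translation":[-33,0,15.8],"turn":[0,0,0],"hand":0.0}
    - {"translation":[-33,0,15.8],"turn":[0,0,0],"hand":0.0}
    - {"translation":[-33,0,15.8],"turn":[0,0,0],"hand":0.0}
    - {"translation":[-33,0,15.8],"turn":[0,0,0],"hand":0.0}
    - {"translation":[-33,0,15.8],"turn":[0,0,0],"hand":0.0}

```text
time: 6.6
tool_pos: [0.4811, 0.0302, 0.1756]
ee_rot: [0.579, -0.41, 0.403, -0.578]
wrist_force: [-0.2, -0.4, -0.7]
width: 0.133
```

Call:
step_arm:
  targets:
    - {"translation":[-33,0,15.8],"turn":[0,0,0],"hand":0.0}
    - {"translation":[-33,0,15.8],"turn":[0,0,0],"hand":0.0}
    - {"translation":[-20,0,9.6],"turn":[0,0,0],"hand":0.0}
    - {"translation":[0,0,0],"turn":[0,5.4,0],"hand":0.0}
    - {"translation":[0,0,0],"turn":[0,5.4,0],"hand":0.0}
    - {"translation":[0,0,0],"turn":[0,5.4,0],"hand":0.0}

```text
time: 7.1
tool_pos: [0.4912, 0.1393, 0.178]
ee_rot: [-0.514, 0.487, -0.481, 0.517]
wrist_force: [-0.1, -0.1, -1.6]
width: 0.137
```

```bash
python3 avg.py 6; python3 plan.py 0.492 0.1814 0.15 -85.6 n
```

```text
t 7.4 pos [0.4912 0.1383 0.1779] sd [0.     0.0005 0.0001] F [-0.4   0.07 -0.97] sd [0.34 0.56 0.42] yaw -86.2 sd 0.21 fing [-0.0049  0.0082 -1.    ] w 0.132
t 7.4 pos [0.4912 0.1378 0.1778] jaw yaw -86.14 q [0.22 0.   2.02 0.01 1.13 1.72] F [-0.71 -0.64 -1.11] w 0.132
shift tool mm [-43.2  28.2   3.8] turn deg [ 0.25 -0.54 -0.49]
```

Call:
step_arm:
  targets:
    - {"translation":[-22,14,2],"turn":[0.2,-0.5,-0.5],"hand":0.0}
    - {"translation":[-21,10,2],"turn":[0,0,0],"hand":0.0}
    - {"translation":[0,0,0],"turn":[0,0,0],"hand":0.0}

```text
time: 7.65
tool_pos: [0.4938, 0.1803, 0.1548]
ee_rot: [-0.518, 0.48, -0.482, 0.519]
wrist_force: [0.1, -0.6, -1.2]
width: 0.133
```

```bash
python3 - <<'E'
from avg import *
vision.read_camera('side');avg(5)
im,d=vision.read_camera('side'); np.save('side2.npy',d); im=im[...,::-1]
cv2.imwrite('pics/s2.png',im)
cv2.imwrite('pics/s2c.png',cv2.resize(im[90:230,80:260],None,fx=4,fy=4,interpolation=2))
E
python3 plan.py 0.492 0.1814 0.12 -85.6 n
```

```text
t 7.95 pos [0.4946 0.1781 0.1564] sd [0.0003 0.0002 0.0004] F [-0.32 -0.32 -0.86] sd [0.52 0.4  0.22] yaw -85.75 sd 0.05 fing [ 0.0048 -0.0012 -1.    ] w 0.131
t 8.0 pos [0.4949 0.178  0.1568] jaw yaw -85.82 q [ 0.3   0.05  2.01 -0.    1.08  1.8 ] F [-0.25 -0.43 -1.19] w 0.138
shift tool mm [-3.6 36.8 -2.8] turn deg [-0.32 -0.22  0.07]
```

View pics/s2c.png

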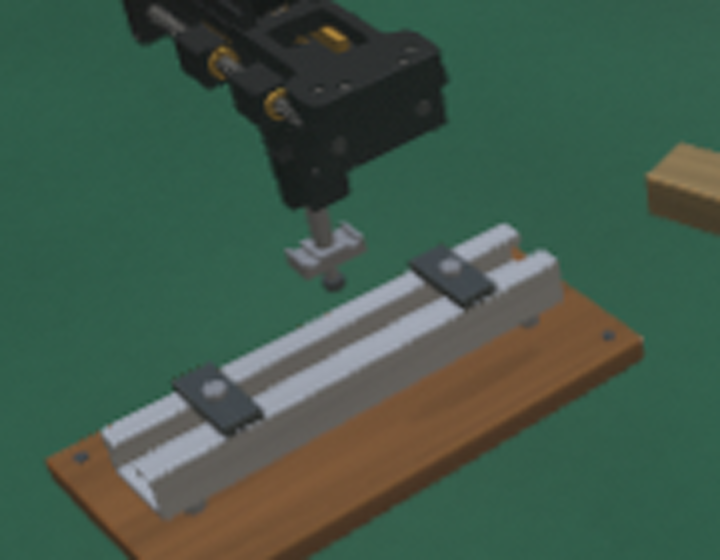

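The crop shows the nut upright over the channel midway between the stops. The foot tip is at crop (334,286), and the channel's outer top edges run (103,432)-(512,226) and (160,480)-(555,262).

```bash
python3 - <<'E'
from h import *
def px(p): return np.array(p)/4.+np.array([80,90])-0.375
o=env.get_obs(); T=o['tool_pos']
p,v=rays('side',[px((334,284))]); v=v[0]
# foot tip: point on ray closest to TCP vertical
A=np.array([[v[0],0],[v[1],0]]); s=(v[:2]@(T[:2]-p[:2]))/(v[:2]@v[:2]); print('foot from side at TCP xy',p+s*v,'TCP',T)
ex=np.array([np.cos(np.radians(4.4)),np.sin(np.radians(4.4))]); ey=np.array([-ex[1],ex[0]]); c=np.array([.4921,.1814])
for z in(.055,.058,.062):
    print(z)
    for nm,a,b in(('far',(103,432),(512,226)),('near',(160,480),(555,262))):
        P=onz('side',[px(a),px(b)],z)[:,:2]-c; print(nm,'x',(P@ex).round(4),'y',(P@ey).round(4))
# top-view edges per row, from the first picture: brightness profile across the slot at rows 235..280
im=cv2.imread('pics/top0.png').astype(float); g=im.min(2)
print(g[240:276,150:195].mean(0).round(0))
E
```

```text
foot from side at TCP xy [0.49314952 0.17866857 0.09797906] TCP [0.49485994 0.17802843 0.15677649]
0.055
far x [-0.1293  0.1319] y [0.0275 0.0242]
near x [-0.1262  0.1284] y [-0.0255 -0.0214]
0.058
far x [-0.1303  0.1296] y [0.0239 0.0206]
near x [-0.1272  0.1262] y [-0.0288 -0.0247]
0.062
far x [-0.1316  0.1267] y [0.0191 0.0159]
near x [-0.1285  0.1232] y [-0.0333 -0.0292]
[ 83.  83.  82.  82.  82.  83.  89. 122. 193. 235. 241. 240. 239. 238.
 234. 227. 230. 240. 243. 242. 242. 241. 240. 239. 239. 239. 240. 241.
 240. 239. 235. 217. 168. 122.  99.  86.  83.  82.  81.  82.  82.  83.
  83.  84.  83.]
```

Call:
step_arm:
  targets:
    - {"translation":[-4,10,-2.8],"turn":[-0.3,0.2,0.1],"hand":0.0}
    - {"translation":[0,10,0],"turn":[0,0,0],"hand":0.0}
    - {"translation":[0,10,0],"turn":[0,0,0],"hand":0.0}
    - {"translation":[0,0,0],"turn":[0,0,0],"hand":0.0}

```text
time: 8.33
tool_pos: [0.4925, 0.181, 0.1254]
ee_rot: [-0.515, 0.483, -0.483, 0.518]
wrist_force: [-0.9, -0.9, -1.7]
width: 0.133
```

```bash
python3 avg.py 8; python3 plan.py 0.4921 0.1816 0.107 -85.6 n
```

```text
t 8.73 pos [0.4942 0.1816 0.128 ] sd [0.0007 0.0003 0.0009] F [ 0.37 -0.31 -1.04] sd [0.52 0.55 0.37] yaw -86.14 sd 0.0 fing [ 0.0063  0.0026 -1.    ] w 0.131
t 8.73 pos [0.4948 0.1818 0.1288] jaw yaw -86.14 q [0.3  0.08 2.04 0.   1.02 1.81] F [ 0.66 -1.03 -0.91] w 0.131
shift tool mm [ 0.1 21.8 -2.9] turn deg [-0.46 -0.54 -0.15]
```

Call:
step_arm:
  targets:
    - {"translation":[0.1,10,-2.9],"turn":[-0.5,-0.5,-0.2],"hand":0.0}
    - {"translation":[0,8,0],"turn":[0,0,0],"hand":0.0}
    - {"translation":[0,4,0],"turn":[0,0,0],"hand":0.0}
    - {"translation":[0,2,0],"turn":[0,0,0],"hand":0.0}

```text
time: 9.07
tool_pos: [0.4927, 0.1819, 0.104]
ee_rot: [-0.519, 0.48, -0.481, 0.519]
wrist_force: [0.9, 0.0, -0.6]
width: 0.133
```

```bash
python3 avg.py 8; python3 plan.py 0.4921 0.1816 0.107 -85.6 n
```

```text
t 9.47 pos [0.4932 0.1821 0.1049] sd [0.0005 0.0001 0.0007] F [ 0.04  0.17 -1.35] sd [0.43 0.56 0.47] yaw -85.58 sd 0.0 fing [ 2.5e-03 -1.0e-04 -1.0e+00] w 0.133
t 9.47 pos [0.4938 0.1822 0.1057] jaw yaw -85.58 q [ 0.31  0.11  2.05 -0.    0.98  1.8 ] F [ 0.   -0.14 -0.84] w 0.133
shift tool mm [ 0.5 -1.3 -1.7] turn deg [-0.22  0.02  0.  ]
```

Call:
step_arm:
  targets:
    - {"translation":[2,0,0],"turn":[0,0,0],"hand":0.0}
    - {"translation":[1.5,0,0],"turn":[0,0,0],"hand":0.0}
    - {"translation":[1.5,0,0],"turn":[0,0,0],"hand":0.0}
    - {"translation":[1.5,0,0],"turn":[0,0,0],"hand":0.0}

```text
time: 9.8
tool_pos: [0.4947, 0.1766, 0.1065]
ee_rot: [-0.517, 0.48, -0.481, 0.521]
wrist_force: [-0.4, 5.6, -2.2]
width: 0.132
```

```bash
python3 avg.py 6
```

```text
t 10.1 pos [0.4947 0.1767 0.1064] sd [0. 0. 0.] F [-1.    5.01 -2.51] sd [0.32 0.57 0.36] yaw -85.61 sd 0.01 fing [ 0.0051  0.003  -1.    ] w 0.133
```

Call:
step_arm:
  targets:
    - {"translation":[-3,0,0],"turn":[0,0,0],"hand":0.0}
    - {"translation":[-3,0,0],"turn":[0,0,0],"hand":0.0}
    - {"translation":[-1.5,0,0],"turn":[0,0,0],"hand":0.0}
    - {"translation":[-1.5,0,0],"turn":[0,0,0],"hand":0.0}

```text
time: 10.43
tool_pos: [0.4941, 0.1847, 0.1065]
ee_rot: [-0.518, 0.478, -0.482, 0.52]
wrist_force: [0.9, 0.2, -1.3]
width: 0.134
```

```bash
python3 avg.py 6
```

```text
t 10.73 pos [0.4941 0.1848 0.1065] sd [0.     0.0001 0.    ] F [ 0.02 -0.29 -1.43] sd [0.33 0.35 0.33] yaw -85.53 sd 0.01 fing [ 5.3e-03 -5.0e-04 -1.0e+00] w 0.132
```

Call:
step_arm:
  targets:
    - {"translation":[-1.2,0,0],"turn":[0,0,0],"hand":0.0}
    - {"translation":[-1.2,0,0],"turn":[0,0,0],"hand":0.0}

```text
time: 10.9
tool_pos: [0.4939, 0.1868, 0.1065]
ee_rot: [-0.518, 0.479, -0.482, 0.52]
wrist_force: [0.3, -0.0, -0.7]
width: 0.133
```

```bash
python3 avg.py 5
```

```text
t 11.15 pos [0.4939 0.1869 0.1065] sd [0. 0. 0.] F [-0.14 -0.1  -1.06] sd [0.56 0.27 0.3 ] yaw -85.55 sd 0.01 fing [ 5.3e-03 -5.0e-04 -1.0e+00] w 0.131
```

Call:
step_arm:
  targets:
    - {"translation":[-1,0,0],"turn":[0,0,0],"hand":0.0}
    - {"translation":[-1,0,0],"turn":[0,0,0],"hand":0.0}

```text
time: 11.32
tool_pos: [0.4937, 0.188, 0.1064]
ee_rot: [-0.519, 0.478, -0.482, 0.52]
wrist_force: [1.1, -3.6, -0.3]
width: 0.131
```

```bash
python3 avg.py 5
```

```text
t 11.57 pos [0.4937 0.188  0.1063] sd [0. 0. 0.] F [ 0.42 -3.96 -0.94] sd [0.41 0.54 0.3 ] yaw -85.52 sd 0.01 fing [ 0.0052 -0.0024 -1.    ] w 0.132
```

```bash
python3 plan.py 0.4925 0.1823 0.095 -85.6 n
```

```text
t 11.57 pos [0.4937 0.188  0.1063] jaw yaw -85.53 q [ 0.32  0.11  2.05 -0.    0.98  1.81] F [ 0.4  -4.46 -0.9 ] w 0.132
shift tool mm [ 5.6 11.3 -1.7] turn deg [-0.28  0.07  0.14]
```

Call:
step_arm:
  targets:
    - {"translation":[5.6,0,-1.7],"turn":[-0.3,0,0.1],"hand":0.0}
    - {"translation":[0,0,0],"turn":[0,0,0],"hand":0.0}

```text
time: 11.73
tool_pos: [0.4923, 0.183, 0.1064]
ee_rot: [-0.519, 0.481, -0.48, 0.519]
wrist_force: [-0.0, -0.9, -2.2]
width: 0.133
```

```bash
python3 avg.py 5; python3 plan.py 0.4925 0.1823 0.095 -85.6 n
```

```text
t 11.98 pos [0.4926 0.1835 0.1066] sd [0. 0. 0.] F [ 0.31 -0.38 -1.2 ] sd [0.81 0.29 0.31] yaw -85.55 sd 0.02 fing [ 1.0e-04  1.7e-03 -1.0e+00] w 0.131
t 11.98 pos [0.4926 0.1835 0.1066] jaw yaw -85.53 q [0.31 0.11 2.05 0.   0.98 1.8 ] F [ 0.38 -0.47 -1.23] w 0.131
shift tool mm [ 1.2 11.6 -0.2] turn deg [-0.02  0.07 -0.07]
```

Lower in small steps.

Call:
step_arm:
  targets:
    - {"translation":[1.2,2,-0.2],"turn":[0,0,0],"hand":0.0}
    - {"translation":[0,2,0],"turn":[0,0,0],"hand":0.0}
    - {"translation":[0,2,0],"turn":[0,0,0],"hand":0.0}

```text
time: 12.23
tool_pos: [0.4929, 0.1829, 0.1008]
ee_rot: [-0.518, 0.48, -0.48, 0.52]
wrist_force: [-0.5, -0.4, -1.1]
width: 0.132
```

```bash
python3 avg.py 4; python3 plan.py 0.4925 0.1823 0.095 -85.6 n
```

```text
t 12.43 pos [0.4926 0.1827 0.1004] sd [0.0001 0.     0.0002] F [ 0.42 -0.3  -1.54] sd [0.21 0.21 0.58] yaw -85.51 sd 0.0 fing [ 6.e-04  2.e-03 -1.e+00] w 0.13
t 12.43 pos [0.4927 0.1827 0.1007] jaw yaw -85.51 q [0.31 0.11 2.06 0.   0.97 1.8 ] F [ 0.27 -0.26 -2.05] w 0.13
shift tool mm [ 0.4  5.7 -0.3] turn deg [-0.06  0.09 -0.11]
```

Call:
step_arm:
  targets:
    - {"translation":[0.3,2,-0.2],"turn":[0,0,0],"hand":0.0}
    - {"translation":[0,1.5,0],"turn":[0,0,0],"hand":0.0}
    - {"translation":[0,1.5,0],"turn":[0,0,0],"hand":0.0}

```text
time: 12.68
tool_pos: [0.493, 0.1826, 0.0958]
ee_rot: [-0.518, 0.48, -0.48, 0.52]
wrist_force: [0.7, -0.3, -1.8]
width: 0.129
```

```bash
python3 avg.py 4; python3 plan.py 0.4925 0.1823 0.095 -85.6 n
```

```text
t 12.88 pos [0.4928 0.1825 0.0955] sd [0.0001 0.     0.0001] F [ 0.09 -0.29 -1.11] sd [0.39 0.61 0.37] yaw -85.51 sd 0.0 fing [ 0.0012  0.0022 -1.    ] w 0.135
t 12.88 pos [0.4929 0.1826 0.0958] jaw yaw -85.51 q [0.31 0.12 2.06 0.   0.96 1.8 ] F [ 0.37 -1.3  -1.73] w 0.135
shift tool mm [ 0.3  0.8 -0.4] turn deg [-0.1   0.09 -0.12]
```

Call:
step_arm:
  targets:
    - {"translation":[0.2,1.5,-0.2],"turn":[-0.1,0,-0.1],"hand":0.0}
    - {"translation":[0,1.5,0],"turn":[0,0,0],"hand":0.0}
    - {"translation":[0,1.5,0],"turn":[0,0,0],"hand":0.0}

```text
time: 13.13
tool_pos: [0.4932, 0.1825, 0.0915]
ee_rot: [-0.519, 0.48, -0.48, 0.52]
wrist_force: [0.2, 0.1, -0.8]
width: 0.133
```

```bash
python3 avg.py 4; python3 plan.py 0.4925 0.1823 0.095 -85.6 n
```

```text
t 13.33 pos [0.4929 0.1824 0.0913] sd [0.0001 0.     0.0001] F [-0.41  0.11 -0.39] sd [0.46 0.33 0.24] yaw -85.52 sd 0.0 fing [ 3.e-04  4.e-04 -1.e+00] w 0.138
t 13.33 pos [0.493  0.1824 0.0914] jaw yaw -85.52 q [0.31 0.12 2.06 0.   0.95 1.8 ] F [-0.92 -0.02 -0.78] w 0.138
shift tool mm [ 0.1 -3.6 -0.5] turn deg [-0.03  0.08 -0.02]
```

Call:
step_arm:
  targets:
    - {"translation":[0,1.2,0],"turn":[0,0,0],"hand":0.0}
    - {"translation":[0,1.2,0],"turn":[0,0,0],"hand":0.0}

```text
time: 13.5
tool_pos: [0.4934, 0.1826, 0.0894]
ee_rot: [-0.519, 0.48, -0.48, 0.52]
wrist_force: [0.7, 0.3, 0.4]
width: 0.134
```

```bash
python3 avg.py 4; python3 plan.py 0.4925 0.1823 0.095 -85.6 n
```

```text
t 13.7 pos [0.4933 0.1826 0.0893] sd [0.     0.     0.0001] F [-0.43 -0.36  0.45] sd [0.2  0.64 0.37] yaw -85.52 sd 0.0 fing [ 1.e-03  7.e-04 -1.e+00] w 0.131
t 13.7 pos [0.4933 0.1826 0.0894] jaw yaw -85.52 q [0.31 0.13 2.06 0.   0.95 1.8 ] F [-0.32 -1.2   0.79] w 0.131
shift tool mm [ 0.2 -5.6 -0.8] turn deg [-0.07  0.08 -0.03]
```

Call:
step_arm:
  targets:
    - {"translation":[0,1.2,0],"turn":[0,0,0],"hand":0.0}
    - {"translation":[0,1.2,0],"turn":[0,0,0],"hand":0.0}

```text
time: 13.87
tool_pos: [0.4934, 0.1826, 0.0874]
ee_rot: [-0.519, 0.48, -0.48, 0.52]
wrist_force: [-2.4, 0.2, 1.7]
width: 0.13
```

```bash
python3 avg.py 4; python3 plan.py 0.4925 0.1823 0.095 -85.6 n
```

```text
t 14.07 pos [0.4934 0.1826 0.0874] sd [0.     0.     0.0001] F [-1.04 -0.71  2.15] sd [0.54 0.15 0.15] yaw -85.52 sd 0.0 fing [ 1.2e-03  8.0e-04 -1.0e+00] w 0.134
t 14.07 pos [0.4934 0.1826 0.0874] jaw yaw -85.52 q [0.31 0.13 2.06 0.   0.95 1.8 ] F [-0.83 -0.45  2.4 ] w 0.134
shift tool mm [ 0.2 -7.6 -0.9] turn deg [-0.07  0.08 -0.04]
```

Call:
step_arm:
  targets:
    - {"translation":[0,1.5,-0.3],"turn":[0,0,0],"hand":0.0}
    - {"translation":[0,1.5,-0.3],"turn":[0,0,0],"hand":0.0}
    - {"translation":[0,1.2,0],"turn":[0,0,0],"hand":0.0}

```text
time: 14.32
tool_pos: [0.4935, 0.1827, 0.0841]
ee_rot: [-0.518, 0.48, -0.48, 0.52]
wrist_force: [-1.9, -0.7, 4.6]
width: 0.132
```

```bash
python3 avg.py 4; python3 plan.py 0.4925 0.1823 0.0812 -85.6 n
```

```text
t 14.52 pos [0.4934 0.1827 0.084 ] sd [0.     0.     0.0001] F [-1.9  -0.52  5.01] sd [0.47 0.22 0.63] yaw -85.51 sd 0.0 fing [ 0.0024  0.001  -1.    ] w 0.129
t 14.52 pos [0.4934 0.1827 0.0841] jaw yaw -85.51 q [0.31 0.13 2.07 0.   0.94 1.8 ] F [-1.26 -0.46  5.97] w 0.129
shift tool mm [ 0.3  2.9 -1. ] turn deg [-0.14  0.09 -0.04]
```

Call:
step_arm:
  targets:
    - {"translation":[0.3,1.4,-0.5],"turn":[-0.1,0,0],"hand":0.0}
    - {"translation":[0,1.4,-0.5],"turn":[0,0,0],"hand":0.0}

```text
time: 14.68
tool_pos: [0.4934, 0.1827, 0.0824]
ee_rot: [-0.518, 0.48, -0.48, 0.52]
wrist_force: [-1.8, -0.1, 6.6]
width: 0.134
```

```bash
python3 avg.py 4; python3 plan.py 0.4925 0.1823 0.0812 -85.6 n
```

```text
t 14.88 pos [0.4934 0.1827 0.0824] sd [0.     0.     0.0001] F [-1.65 -0.76  6.61] sd [0.34 0.29 0.36] yaw -85.51 sd 0.0 fing [ 0.0026  0.0015 -1.    ] w 0.129
t 14.88 pos [0.4934 0.1827 0.0825] jaw yaw -85.51 q [0.31 0.14 2.07 0.   0.93 1.8 ] F [-1.46 -1.06  6.94] w 0.129
shift tool mm [ 0.3  1.3 -0.9] turn deg [-0.15  0.09 -0.08]
```

Call:
step_arm:
  targets:
    - {"translation":[0.3,1.2,-0.3],"turn":[-0.2,0,0],"hand":0.0}
    - {"translation":[0,0.8,0],"turn":[0,0,0],"hand":0.0}

```text
time: 15.05
tool_pos: [0.4937, 0.1827, 0.0819]
ee_rot: [-0.519, 0.48, -0.48, 0.52]
wrist_force: [-3.3, -1.0, 8.2]
width: 0.133
```

```bash
python3 avg.py 4; python3 plan.py 0.4925 0.1823 0.0812 -85.6 n
```

```text
t 15.25 pos [0.4937 0.1827 0.0818] sd [0. 0. 0.] F [-2.94 -0.73  6.71] sd [0.52 0.43 0.63] yaw -85.51 sd 0.0 fing [-0.      0.0018 -1.    ] w 0.132
t 15.25 pos [0.4937 0.1827 0.0818] jaw yaw -85.51 q [0.31 0.14 2.07 0.   0.94 1.8 ] F [-2.2  -0.28  7.18] w 0.132
shift tool mm [ 0.3  0.6 -1.2] turn deg [-0.01  0.09 -0.1 ]
```

Call:
step_arm:
  targets:
    - {"translation":[0.2,0.8,-1.0],"turn":[0,0,0],"hand":0.0}
    - {"translation":[0,0.8,-0.5],"turn":[0,0,0],"hand":0.0}

```text
time: 15.42
tool_pos: [0.4934, 0.1827, 0.0818]
ee_rot: [-0.518, 0.48, -0.48, 0.52]
wrist_force: [-2.3, -1.3, 7.0]
width: 0.132
```

```bash
python3 avg.py 4; python3 plan.py 0.4925 0.1823 0.0812 -85.6 n
```

```text
t 15.62 pos [0.4934 0.1827 0.0818] sd [0. 0. 0.] F [-1.72 -1.15  7.13] sd [0.26 0.22 0.3 ] yaw -85.51 sd 0.0 fing [ 0.0024  0.0024 -1.    ] w 0.136
t 15.62 pos [0.4934 0.1827 0.0818] jaw yaw -85.51 q [0.31 0.14 2.07 0.   0.93 1.8 ] F [-1.38 -0.87  7.32] w 0.136
shift tool mm [ 0.3  0.6 -0.9] turn deg [-0.15  0.09 -0.13]
```

Call:
step_arm:
  targets:
    - {"translation":[0.2,1.6,-0.5],"turn":[-0.1,0,-0.1],"hand":0.0}
    - {"translation":[0,1.6,0],"turn":[0,0,0],"hand":0.0}

```text
time: 15.78
tool_pos: [0.4937, 0.1828, 0.0803]
ee_rot: [-0.518, 0.48, -0.48, 0.52]
wrist_force: [-3.8, -1.2, 7.5]
width: 0.134
```

```bash
python3 avg.py 4; python3 plan.py 0.4925 0.1823 0.0812 -85.6 n
```

```text
t 15.98 pos [0.4936 0.1827 0.0802] sd [0.     0.     0.0001] F [-2.9  -0.61  8.76] sd [0.34 0.16 0.44] yaw -85.51 sd 0.0 fing [ 0.0019  0.0011 -1.    ] w 0.132
t 15.98 pos [0.4936 0.1827 0.0803] jaw yaw -85.51 q [0.31 0.14 2.07 0.   0.93 1.8 ] F [-2.66 -0.65  9.34] w 0.132
shift tool mm [ 0.3 -0.9 -1.1] turn deg [-0.11  0.09 -0.05]
```

Call:
step_arm:
  targets:
    - {"translation":[-0.2,-0.3,-0.3],"turn":[0,-7,0],"hand":0.0}
    - {"translation":[-0.2,0,0],"turn":[0,-7,0],"hand":0.0}
    - {"translation":[-0.2,0,0],"turn":[0,-7,0],"hand":0.0}

```text
time: 16.23
tool_pos: [0.4939, 0.1835, 0.082]
ee_rot: [-0.599, 0.374, -0.375, 0.601]
wrist_force: [-0.7, 0.1, -1.3]
width: 0.135
```

```bash
python3 avg.py 4; python3 plan.py 0.492 0.183 0.0805 4.5 n
```

```text
t 16.43 pos [0.4939 0.1835 0.0819] sd [0. 0. 0.] F [-0.62 -0.01  3.08] sd [0.4  0.17 0.56] yaw -64.23 sd 0.35 fing [ 0.0034  0.0015 -1.    ] w 0.132
t 16.43 pos [0.4939 0.1835 0.0819] jaw yaw -64.5 q [0.31 0.14 2.07 0.   0.93 1.43] F [-0.21  0.22  3.83] w 0.132
shift tool mm [-0.4  1.4 -2. ] turn deg [ -0.18 -69.     0.13]
```

Call:
step_arm:
  targets:
    - {"translation":[0,1.5,0],"turn":[-0.2,0,0.1],"hand":0.0}
    - {"translation":[0,1.5,0],"turn":[0,0,0],"hand":0.0}

```text
time: 16.6
tool_pos: [0.4945, 0.1836, 0.0801]
ee_rot: [-0.596, 0.379, -0.379, 0.597]
wrist_force: [-3.4, -0.6, 8.8]
width: 0.134
```

```bash
python3 avg.py 4; python3 plan.py 0.492 0.183 0.0805 4.5 n
```

```text
t 16.8 pos [0.4944 0.1836 0.0802] sd [0.     0.     0.0001] F [-2.88 -1.21  8.31] sd [0.31 0.41 0.38] yaw -64.83 sd 0.01 fing [-1.0e-04  1.6e-03 -1.0e+00] w 0.135
t 16.8 pos [0.4945 0.1836 0.0803] jaw yaw -64.82 q [0.31 0.14 2.07 0.   0.93 1.44] F [-2.73 -0.87  8.89] w 0.135
shift tool mm [-0.5 -0.2 -2.5] turn deg [-8.000e-02 -6.932e+01 -5.000e-02]
```

Call:
step_arm:
  targets:
    - {"translation":[-0.2,0.5,-0.2],"turn":[0,-7,0],"hand":0.0}
    - {"translation":[-0.2,0.5,-0.2],"turn":[0,-7,0],"hand":0.0}
    - {"translation":[-0.2,0.5,-0.2],"turn":[0,-7,0],"hand":0.0}

```text
time: 17.05
tool_pos: [0.495, 0.1843, 0.0814]
ee_rot: [-0.655, 0.262, -0.263, 0.658]
wrist_force: [-2.7, -0.7, 7.6]
width: 0.135
```

```bash
python3 avg.py 4; python3 plan.py 0.492 0.184 0.0805 4.5 n
```

```text
t 17.25 pos [0.495  0.1843 0.0814] sd [0. 0. 0.] F [-1.95 -0.44  7.47] sd [0.33 0.35 0.26] yaw -43.71 sd 0.29 fing [ 0.0019  0.0026 -1.    ] w 0.13
t 17.25 pos [0.495  0.1843 0.0814] jaw yaw -43.94 q [0.31 0.14 2.07 0.   0.93 1.07] F [-1.75 -0.26  7.39] w 0.13
shift tool mm [-2.   0.9 -2.3] turn deg [ -0.18 -48.44   0.05]
```

Call:
step_arm:
  targets:
    - {"translation":[-0.2,1.0,-0.3],"turn":[-0.1,-7,0],"hand":0.0}
    - {"translation":[-0.2,0.6,-0.2],"turn":[0,-7,0],"hand":0.0}
    - {"translation":[-0.2,0.6,-0.2],"turn":[0,-7,0],"hand":0.0}

```text
time: 17.5
tool_pos: [0.4955, 0.1849, 0.0817]
ee_rot: [-0.692, 0.139, -0.14, 0.694]
wrist_force: [-2.5, -0.8, 5.5]
width: 0.131
```

```bash
python3 avg.py 4; python3 plan.py 0.492 0.184 0.0805 4.5 n
```

```text
t 17.7 pos [0.4956 0.1849 0.0817] sd [0. 0. 0.] F [-2.62 -0.36  7.09] sd [0.93 0.47 0.61] yaw -22.84 sd 0.28 fing [ 0.0029  0.0027 -1.    ] w 0.136
t 17.7 pos [0.4956 0.1849 0.0817] jaw yaw -23.07 q [0.31 0.14 2.06 0.   0.93 0.71] F [-3.57  0.39  6.24] w 0.136
shift tool mm [-3.   1.1 -2.2] turn deg [ -0.18 -27.57   0.14]
```

Call:
step_arm:
  targets:
    - {"translation":[-0.4,1.2,-0.5],"turn":[-0.2,-6.9,0.1],"hand":0.0}
    - {"translation":[-0.4,0.6,-0.5],"turn":[0,-6.9,0],"hand":0.0}
    - {"translation":[-0.4,0.6,-0.4],"turn":[0,-6.9,0],"hand":0.0}
    - {"translation":[0,0.6,-0.4],"turn":[0,-6.9,0],"hand":0.0}

```text
time: 18.03
tool_pos: [0.4963, 0.1851, 0.0821]
ee_rot: [-0.705, -0.032, 0.029, 0.708]
wrist_force: [-2.7, 0.7, 7.4]
width: 0.134
```

```bash
python3 avg.py 4; python3 plan.py 0.495 0.1842 0.0805 4.5 n
```

```text
t 18.23 pos [0.4963 0.1851 0.082 ] sd [0. 0. 0.] F [-2.4  -0.09  7.  ] sd [0.26 0.44 0.42] yaw 4.77 sd 0.28 fing [ 0.0038  0.0031 -1.    ] w 0.136
t 18.23 pos [0.4964 0.1851 0.0821] jaw yaw 4.55 q [0.31 0.14 2.06 0.   0.93 0.23] F [-2.54 -0.3   7.25] w 0.136
shift tool mm [-1.4  1.5 -0.8] turn deg [-0.16  0.05  0.24]
```

```bash
python3 - <<'E'
from h import *
im,d=vision.read_camera('side'); im=im[...,::-1]; cv2.imwrite('pics/s3.png',im)
cv2.imwrite('pics/s3c.png',cv2.resize(im[110:200,115:215],None,fx=6,fy=6,interpolation=2))
E
```

```text
(no output)
```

View pics/s3c.png

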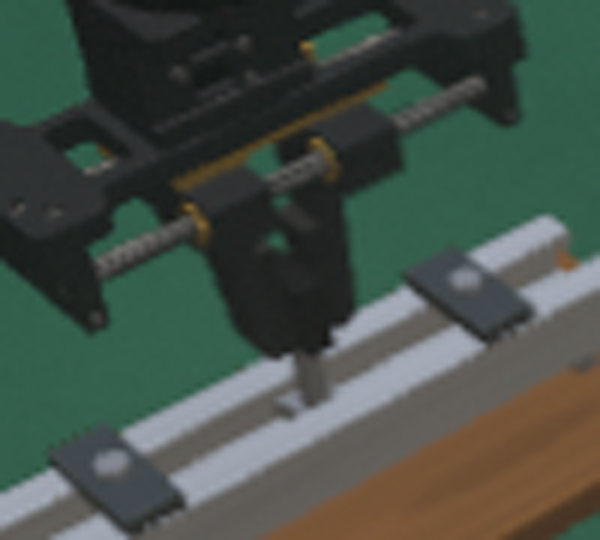

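The crop shows the stem in the slot at (312,385), midway between the stops, with the head crosswise under the lips. Now I'll ease it up to seat the grooves.

Call:
step_arm:
  targets:
    - {"translation":[-0.4,-1.2,-0.6],"turn":[-0.2,0,0.2],"hand":0.0}
    - {"translation":[0,-1.0,0],"turn":[0,0,0],"hand":0.0}

```text
time: 18.45
tool_pos: [0.4964, 0.1851, 0.0848]
ee_rot: [-0.706, -0.026, 0.025, 0.707]
wrist_force: [0.6, -0.3, -5.8]
width: 0.129
```

```bash
python3 avg.py 4; python3 plan.py 0.495 0.1842 0.0855 4.5 n
```

```text
t 18.65 pos [0.4965 0.1851 0.0847] sd [0. 0. 0.] F [-0.92  0.11  3.34] sd [0.33 0.57 0.05] yaw 4.26 sd 0.03 fing [ 1.6e-03  8.0e-04 -1.0e+00] w 0.136
t 18.65 pos [0.4965 0.1851 0.0847] jaw yaw 4.29 q [0.31 0.14 2.06 0.   0.94 0.23] F [-0.75  0.08  3.34] w 0.136
shift tool mm [-1.5 -0.8 -0.8] turn deg [-0.04 -0.21  0.09]
```

Call:
step_arm:
  targets:
    - {"translation":[0,-1.0,0],"turn":[0,0,0],"hand":0.0}
    - {"translation":[0,-0.6,0],"turn":[0,0,0],"hand":0.0}

```text
time: 18.82
tool_pos: [0.4963, 0.185, 0.0848]
ee_rot: [-0.706, -0.027, 0.025, 0.707]
wrist_force: [1.4, 1.2, -2.5]
width: 0.129
```

```bash
python3 avg.py 4; python3 plan.py 0.495 0.1842 0.0855 4.5 n
```

```text
t 19.02 pos [0.4963 0.185  0.0849] sd [0. 0. 0.] F [ 2.04  1.26 -5.56] sd [0.49 0.33 0.96] yaw 4.23 sd 0.01 fing [ 1.4e-03  9.0e-04 -1.0e+00] w 0.133
t 19.02 pos [0.4963 0.185  0.0849] jaw yaw 4.24 q [0.31 0.14 2.06 0.   0.94 0.24] F [ 2.66  1.03 -6.8 ] w 0.133
shift tool mm [-1.3 -0.6 -0.8] turn deg [-0.04 -0.26  0.08]
```

Caught: z stopped at 0.0849 with the lips pulling back. Release.

Call:
step_arm:
  targets:
    - {"translation":[0,0.5,0],"turn":[0,0,0],"hand":0.0}
    - {"translation":[0,0,0],"turn":[0,0,0],"hand":0.35}
    - {"translation":[0,0,0],"turn":[0,0,0],"hand":0.4}
    - {"translation":[0,0,0],"turn":[0,0,0],"hand":0.4}
    - {"translation":[0,0,0],"turn":[0,0,0],"hand":0.4}
    - {"translation":[0,0,0],"turn":[0,0,0],"hand":0.4}
  squeeze: 10

```text
time: 19.52
tool_pos: [0.4961, 0.1844, 0.0856]
ee_rot: [0.707, 0.026, -0.026, -0.706]
wrist_force: [0.5, -0.3, 1.0]
width: 0.402
```

Call:
step_arm:
  targets:
    - {"translation":[0,-8,0],"turn":[0,0,0],"hand":0.4}
    - {"translation":[0,-15,0],"turn":[0,0,0],"hand":0.4}
    - {"translation":[0,-30,0],"turn":[0,0,0],"hand":0.4}
    - {"translation":[0,-40,0],"turn":[0,0,0],"hand":0.4}
    - {"translation":[0,-40,0],"turn":[0,0,0],"hand":0.4}
    - {"translation":[0,-20,-30],"turn":[0,0,0],"hand":0.4}
    - {"translation":[0,0,-40],"turn":[0,0,0],"hand":0.4}
    - {"translation":[0,0,-40],"turn":[0,0,0],"hand":0.4}

```text
time: 20.18
tool_pos: [0.5029, 0.0772, 0.2491]
ee_rot: [0.707, 0.03, -0.03, -0.706]
wrist_force: [0.4, -0.2, -0.8]
width: 0.403
```

Call:
step_arm:
  targets:
    - {"translation":[0,0,-40],"turn":[0,0,0],"hand":0.4}
    - {"translation":[0,0,-40],"turn":[0,0,0],"hand":0.4}
    - {"translation":[0,0,-40],"turn":[0,0,0],"hand":0.4}
    - {"translation":[0,0,-40],"turn":[0,0,0],"hand":0.4}
    - {"translation":[0,0,0],"turn":[0,0,0],"hand":0.4}

```text
time: 20.6
tool_pos: [0.5181, -0.0945, 0.2578]
ee_rot: [0.709, 0.034, -0.025, -0.704]
wrist_force: [1.0, -0.1, 0.1]
width: 0.399
```

```bash
python3 - <<'E'
from h import *
print(env.get_obs()['tool_pos'],env.get_obs()['time'],env.get_obs()['width'])
im,d=vision.read_camera('side'); a=im[...,::-1]; im,d=vision.read_camera('top'); b=im[...,::-1]
cv2.imwrite('pics/s4.png',a); cv2.imwrite('pics/t4.png',b)
cv2.imwrite('pics/f.png',np.hstack([cv2.resize(a[100:220,100:220],(400,400),interpolation=2),cv2.resize(b[215:300,130:215],(400,400),interpolation=2)]))
E
```

```text
[ 0.51808878 -0.09450204  0.25782954] 20.6 0.3993936152335879
```

View pics/f.png

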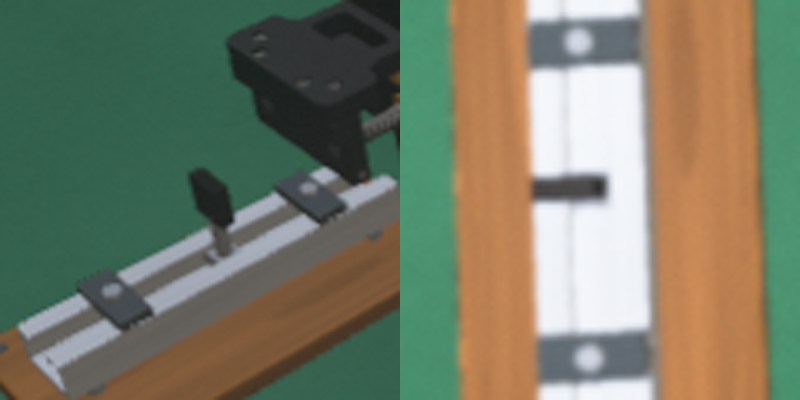

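The nut stands crosswise midway between the stops: wing at (210,195) in the side half and (570,188) in the top half, clear of the gripper. One numeric check before hand-in.

```bash
python3 - <<'E'
from h import *
def blob(f,box,thr):
    x0,y0,x1,y1=box; g=cv2.imread(f)[y0:y1,x0:x1].max(2); k,l,s,c=cv2.connectedComponentsWithStats((g<thr).astype(np.uint8))
    i=1+np.argmax(s[1:,4]); ys,xs=np.where(l==i); return np.c_[xs+x0,ys+y0]
a=blob('pics/t4.png',(150,245,185,268),130); b=blob('pics/s4.png',(152,148,174,170),70)
p,v=rays('top',[a.mean(0)]);q,w=rays('side',[b.mean(0)]); s=np.linalg.lstsq(np.c_[v[0],-w[0]],q-p,rcond=None)[0]
A=p+s[0]*v[0];B=q+s[1]*w[0]; m=(A+B)/2; print('wing',m,'gap',np.linalg.norm(A-B))
t=np.radians(4.4); d=m[:2]-[.4921,.1818]; print('jig x,y',d@[np.cos(t),np.sin(t)],d@[-np.sin(t),np.cos(t)])
P=onz('top',a,.11)[:,:2]; e=np.linalg.eigh(np.cov(P.T))[1][:,1]; print('wing yaw',np.degrees(np.arctan2(e[1],e[0]))%180,'want 94.4')
E
```

```text
wing [0.49614333 0.18257451 0.0981598 ] gap 0.001315083123849502
jig x,y 0.004090836398941449 0.00046202242287826987
wing yaw 92.29354191330282 want 94.4
```

```bash
python3 -c "
from plant import env, vision, job
print(job.job_done())"
```

```text
the job is handed in; nothing more can be done
None
```

The spring nut is standing upright, locked crosswise in the channel, and I handed the job in at about 21 s of the 66 s allowed. No verdict was reported.

- **What I did:**
  - I took the nut from the rack and found the slot's centre line by touching its foot to each lip. The midpoint was y ≈ 0.1823 m.
  - I felt the floor through the spring, pressed down with about 10 N, twisted it 90° and eased it up until the grooves caught. The lips then held it against a 5–6 N upward pull. I released it and backed the arm away.
- **Final position:** the wing measured 4 mm from midway along the channel and 0.5 mm off the centre line. Its height of 0.098 m fits a caught head.
- **Crosswise angle:** the wing was about 2° off square in a coarse image, against a limit of about 10°.
- **Forces:** the largest wrist reading I sampled at the jig was about 10 N.
- **Small disagreements:**
  - The touch-to-touch travel was about 11 mm, where 9 mm was expected. I put this down to compliance in the grip and arm.
  - The nut sat about 5 mm lower in the jaws than planned. I allowed for that.
- **Not measured:**
  - I judged uprightness only by eye in the last pictures.
  - I did not re-measure the goblet, clamp and offcut at the end. The arm never went near them.
  - I last saw the bolt undisturbed just after picking up the nut.

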